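Flip the ratchet to tighten and lock the table's cam

TASK

The cam lock in the side-table panel has to be turned clockwise (seen from above) until its white pointer stands in the green band, but the ratchet wrench parked on it is still set to loosen. With the cam standing still, first flip the red direction lever to the tighten side; then swing the handle back anticlockwise past the middle of its travel to feel that it free-wheels without turning the cam; then swing it clockwise to bring the pointer into the green band. Never loosen the cam, and leave the vase, the screwdriver and the drawer pull where they are.

Things in the scene. Friction and masses are not known exactly. Their poses are not given: they have to be found in the camera images.
- panel: Fixed dark wood panel, 210 x 210 x 36 mm, black iron corners, flat on the table; origin at the centre of its underside, z up. The vertical axis of cam and wrench passes through the origin. Painted bands on top: green centred in the panel's +x direction, red (loose) about +y, red (too far) past green. Clockwise always means seen from above.
- post (a point): Top of one of two steel posts, 12 mm thick, 80 mm above the table, 90 mm from the axis, 73 degrees either side of the panel's -x direction; they mark the ends of the handle's swing. This one is on the panel's +y side.
- cam (a joint): Turn of the cam lock, a black disc of 116 mm diameter, top 44 mm above the table, under the wrench head. Rad, grows clockwise; at 0 its white pointer is in the panel's +y direction, at 1.57 in its +x direction. Starts 0.1 to 0.45; the green band covers 1.32 to 1.82. Turns stiffly (0.45 N m, about 5 N at 120 mm out on the handle), stays where left.
- pointer (a point): Outer end of the cam's white pointer, 55 mm from the axis, 45 mm above the table.
- handle (a joint): Wrench handle: rad, grows clockwise, -1.1 to 1.1. At 0 (mid-travel) it points from the axis in the panel's -x direction: its direction is the panel's yaw + 180 degrees - this value. Starts 0.4 to 0.9, stays where left. Lever on tighten: drives the cam clockwise, after up to 0.35 rad of lost motion, and free-wheels (1 to 3 N) anticlockwise; on loosen the reverse; lever in the middle: neither.
- grip (a point): On the middle line of the handle's orange and black grip, 120 mm from the axis, 67 mm above the table. The grip is 26 mm wide, from 55 to 79 mm above the table, 105 to 190 mm from the axis. Head: steel housing of 74 mm diameter about the axis, 46 to 78 mm above the table, drawn out 52 mm wide to 70 mm from the axis towards the handle. Swing it calmly (under 0.25 m/s here) or the pawl may skip.
- lever (a joint): Turn of the direction lever on top of the head, relative to the handle: rad, grows clockwise. -0.5: loosen (seen from the handle's end, the red tab is to the left); +0.5: tighten (tab to the right). Starts on loosen. Pivot on the handle's middle line, 40 mm from the axis; the lever points from it to the axis. Takes about 3 N at the tab; stays where left.
- tab (a point): Middle of the lever's upright red tab, 109 mm above the table, 42 mm from the lever's pivot, so always within 21 mm of the cam axis. The tab is 22 mm long along the lever, 9 mm thick, and stands from 88 to 122 mm above the table.
- vase: Loose amber glass vase with orange flowers, 92 mm wide, 140 mm high (flowers to 200 mm); origin at the centre of its underside, z up. Leave alone.
- screwdriver: Loose screwdriver lying on the table, 190 mm long. Leave alone.
- pull: Loose black drawer pull, 136 mm long and 35 mm high; origin at its underside. Leave alone.

How it is judged:
By the outcome, as a careful person would: the job done as asked, in the order asked, and still so for the second after the job is handed in, with the robot touching nothing.
It also fails if it takes over 54 s, if anything falls off the work surface, if the arm or the gripper's body presses on something with over 40 N, if the wrist force passes 120 N, or if a joint passes its speed limit or range.

ROBOT

A 6-joint arm with a two-finger parallel gripper is mounted at the origin on the work surface. World frame = base frame: x ahead of the robot, y to its left, z up, the work surface at z = 0. Lengths are in m, angles in rad, forces in N, time in s.
With the tool pointing down it reaches from about 0.3 to 0.775 m from the base axis. Payload 14.6 kg.
Tool frame: the origin (TCP) lies midway between the tips of the shut fingers; the grasp point (between the pads) lies 19 mm behind it (ctrl.pinch_z is the distance from the TCP to the grasp point, in m); z points along the fingers, y is the line along which they close (so a half turn about z gives the same grasp; the last joint's range is limited). The gripper opens to 94 mm and grips with 3 to 60 N. Pads are 16 mm wide; open, the fingers measure 119 mm over their backs; the gripper's body (75 mm by 177 mm) begins 78 mm behind the grasp point.
Start: joints at [-1.356, 0.3, 1.521, -0, 1.321, -0.067], TCP at [0.153, -0.528, 0.205] pointing down, gripper open.
Joint ranges: [-3.03, 3.03], [-0.79, 2.21], [0.23, 2.52], [-1.04, 4.18], [0, 3.07], [-2.55, 2.55]. Speed limits (rad/s): [2.22, 2.22, 2.57, 3.14, 3.14, 3.14].

INTERFACE

Orientations are given as [roll, pitch, yaw] about the fixed x, y, z axes, in that order (R = Rz(yaw) Ry(pitch) Rx(roll)).
In Python, from station import ctrl gives the robot as it stands.
- The arm moves only by the tool jog_arm, never from a script. Its argument "motion" is a list of rows, each a list of 7 numbers: the shift along the tool's x, y, z in m, then the turn, a rotation vector about the tool's x, y, z in rad, then the opening, from -1 (shut) to 1 (fully open). In form: [[tx, ty, tz, rx, ry, rz, gripper], ...]. A call has 1 to 5 rows; each row shifts and turns the commanded pose from where the row before left it, along the tool's axes as they then stand; what a row does not reach is not made up. A row lasts 1/10 s, in which the tool goes at most 50 mm and 8.59 degrees, less where a joint would pass 70% of its speed; a pose out of reach is approached as far as the arm can. A call is refused whole if a number of a shift passes 0.05 or a number of a turn 0.15, either way. A call with a gripper value outside its range is refused whole. The fingers move at their own pace and stop on an object; "squeeze" is the grip in N (left out, the last holds). Time passes only in rows, so rows that do not move let the fingers close. It gives the time, the measured TCP pose, the force, the opening and the grip force at its end, in the units of the state.
- ctrl.get_obs(): the state, without advancing time (a new reading comes with each control period).
- ctrl.camera(name): name is "scene" or "top" or "wrist"; returns the picture (420x560x3 uint8, red, green, blue); there is no depth.
- ctrl.camera_model(name): a dict with "intrinsics" (3x3 intrinsics, pixels), "rvec" (rotation vector, rad) and "tvec" (3), from world to camera coordinates, as OpenCV has them. Camera axes: x right, y down, z forward; pixel columns grow to the right and rows downward; lengths in m; the calibration is good to about 2 mm. A picture is of the moment at which its call begins: read the wrist's pose just before it. camera_model takes no time and is no camera call; for the wrist camera it gives the pose at the moment of the call.
- ctrl.hand_in(): hands the job in; it is judged then, once.
The state is a dict: "time_s": time; "qpos": joint angles; "joint_vel": joint speeds; "tau": joint torques, N m; "ee_pos": TCP position; "eef_rot": TCP orientation; "force": force on the tool from outside, world axes, zero at the start; "moment": the same for the moment, N m; "grip_width": finger opening in m; "grip_force": force on a finger pad.
Only numpy, scipy, OpenCV 4.12 (cv2) and the standard library are available. Lean on these libraries where they do the work, as an engineer would, in place of code of your own. Each camera call takes 0.05 s, during which the arm holds its last target. There are 200 camera calls.

## Working session

There is one attempt and no reset: what is moved stays moved. The work goes in short steps, Python scripts to look and compute and a tool call to move; the robot and the scene stay as the last step left them, time stands still between calls to the robot, and variables do not carry over. Pictures are saved under pics/ and viewed, at most 10 in all, crops included, and the job is handed in when it is done.

Besides the shell and the picture viewer there is one more tool, called after "Call:" by a JSON object that holds its "api" and its "payload". jog_arm: Moves the arm, as the interface text tells. Its arguments: {"type":"object","properties":{"motion":{"type":"array"},"squeeze":{"type":"number"}},"required":["motion"]}

```bash
mkdir -p pics; ls; python3 - <<'E'
from station import ctrl
import cv2
o=ctrl.get_obs();print(o)
for n in("top","scene"):
    cv2.imwrite(f"pics/{n}0.png",ctrl.camera(n)[:,:,::-1])
    print(ctrl.camera_model(n))
E
```

```text
pics
{'time_s': 0.0, 'qpos': array([-1.35562025e+00,  3.00447920e-01,  1.52155731e+00,  1.96810050e-05,
        1.32069977e+00, -6.65709209e-02]), 'joint_vel': array([ 0.00116872,  0.00145627,  0.00040762, -0.00059481, -0.0004343 ,
        0.00028846]), 'tau': array([ 2.37617569e-03, -5.31810200e+01, -3.52734303e+01,  7.09101255e-02,
        2.43897020e-02, -1.34877673e-04]), 'ee_pos': array([ 0.15288231, -0.52806196,  0.2049091 ]), 'eef_rot': array([-3.14048404e+00, -9.30160832e-05,  2.81742067e-01]), 'force': array([-0.166991  , -0.38180436,  0.52577688]), 'moment': array([ 0.01863217, -0.01512271,  0.00638374]), 'grip_force': 0.0, 'grip_width': 0.09408882944944033}
{'intrinsics': array([[415.4709528 ,   0.        , 283.40157005],
       [  0.        , 415.4709528 , 208.47114626],
       [  0.        ,   0.        ,   1.        ]]), 'rvec': array([ 2.19548397, -2.16546595,  0.16348878]), 'tvec': array([0.002348  , 0.58751991, 0.93026011])}
{'intrinsics': array([[490.22682802,   0.        , 273.25587626],
       [  0.        , 490.22682802, 202.31885054],
       [  0.        ,   0.        ,   1.        ]]), 'rvec': array([ 2.00669345,  0.98071427, -0.47830281]), 'tvec': array([-0.38663408, -0.19545257,  1.48438878])}
```

View pics/top0.png

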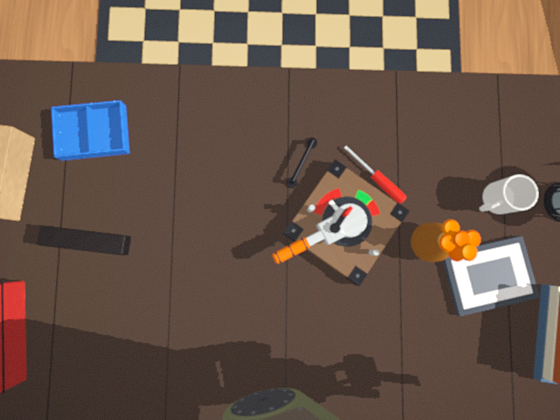

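View pics/scene0.png

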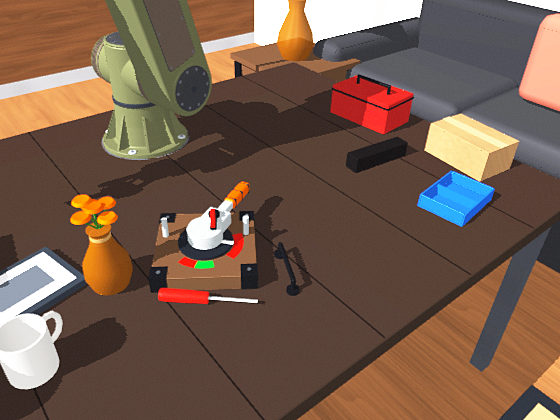

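The top view shows the panel centred near (347,222), with the handle running to lower left (grip about 275–308, 257–240). The green band is at (363,197), the red tab at (343,218), the posts near (311,208) and (375,252), and the vase at (432,242), right of the panel. In the scene view the tab is at (213,218).

```bash
cat > h.py <<'E'
import numpy as np, cv2
from station import ctrl
def ray(m,uv):
    R=cv2.Rodrigues(m["rvec"])[0]; C=-R.T@m["tvec"]
    d=R.T@np.linalg.inv(m["intrinsics"])@np.array([uv[0],uv[1],1.]); return C,d
def onz(m,uv,z):
    C,d=ray(m,uv); return C+d*(z-C[2])/d[2]
def tri(m1,u1,m2,u2):
    C1,d1=ray(m1,u1);C2,d2=ray(m2,u2)
    s=np.linalg.lstsq(np.c_[d1,-d2],C2-C1,rcond=None)[0]
    p,q=C1+s[0]*d1,C2+s[1]*d2; return (p+q)/2,np.linalg.norm(p-q)
def blobs(im,lo,hi,roi=None,amin=8):
    hsv=cv2.cvtColor(im,cv2.COLOR_RGB2HSV); k=cv2.inRange(hsv,lo,hi)
    if roi: 
        z=np.zeros_like(k);x0,y0,x1,y1=roi;z[y0:y1,x0:x1]=k[y0:y1,x0:x1];k=z
    n,l,s,c=cv2.connectedComponentsWithStats(k)
    return [(int(s[i,4]),np.round(c[i],1).tolist(),s[i,:4].tolist()) for i in range(1,n) if s[i,4]>=amin],k
E
python3 - <<'E'
from h import *
im=cv2.imread("pics/top0.png")[:,:,::-1].copy();m=ctrl.camera_model("top")
roi=(265,150,415,290)
for n,lo,hi in(("green",(45,100,80),(75,255,255)),("red",(0,170,80),(6,255,255)),("orange",(9,170,120),(20,255,255))):
    print(n,blobs(im,lo,hi,roi)[0])
b=cv2.imread("pics/scene0.png")[:,:,::-1].copy()
print("scene red",blobs(b,(0,170,80),(6,255,255),(130,180,310,320))[0])
g=onz(m,blobs(im,(45,100,80),(75,255,255),roi)[0][0][1],.036);print("green",g)
for c in((338,170),(400,212),(357,275),(293,230)): print(c,onz(m,c,.038))
print("vase base/flow",onz(m,(428,242),.07),onz(m,(460,240),.17))
cr=cv2.resize(im[150:290,265:480],None,fx=3.7,fy=3.7,interpolation=cv2.INTER_CUBIC)
cv2.imwrite("pics/topc.png",cr[:,:,::-1])
E
```

```text
green [(142, [362.6, 196.7], [355, 190, 17, 15])]
red [(447, [388.6, 186.8], [371, 170, 36, 33]), (261, [326.5, 200.3], [314, 189, 27, 26]), (115, [373.1, 208.2], [367, 201, 13, 15]), (40, [346.4, 211.5], [342, 207, 10, 10])]
orange [(437, [290.3, 250.5], [272, 237, 38, 27])]
scene red [(90, [212.5, 217.9], [210, 209, 6, 19]), (260, [236.2, 245.6], [226, 233, 18, 26]), (130, [187.1, 261.9], [178, 257, 19, 11]), (691, [182.9, 295.6], [158, 288, 52, 16])]
green [ 0.61770841 -0.17423622  0.036     ]
(338, 170) [ 0.67960175 -0.11631585  0.038     ]
(400, 212) [ 0.58291997 -0.26121669  0.038     ]
(357, 275) [ 0.43685695 -0.15911171  0.038     ]
(293, 230) [ 0.53749673 -0.01200554  0.038     ]
vase base/flow [ 0.51287031 -0.31292466  0.07      ] [ 0.51399673 -0.33903112  0.17      ]
```

View pics/topc.png

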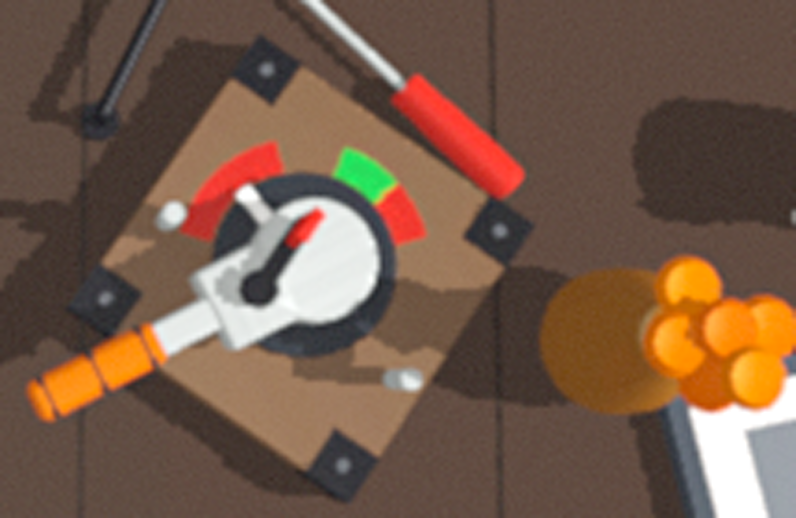

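The crop shows the corner bolts at (267,69), (500,231), (343,466) and (106,298). The pointer's outer end is at about (243,192), upper left of the axis. The tab, at (306,227), is on its loosen side.

```bash
python3 - <<'E'
from h import *
m=ctrl.camera_model("top")
f=lambda u,v:(265+u/3.7,150+v/3.7)
B=np.array([onz(m,f(*c),.038) for c in((267,69),(500,231),(343,466),(106,298))])
A=B.mean(0);print("axis",A)
yaw=np.mean([np.arctan2(*(p)[1::-1]) for p in (B[0]-B[3],B[1]-B[2])]),np.mean([np.arctan2(*(p)[1::-1])-np.pi/2 for p in (B[0]-B[1],B[3]-B[2])])
print("yaw",yaw)
ang=lambda p:np.arctan2(p[1]-A[1],p[0]-A[0])
g=onz(m,(290.3,250.5),.073);print("phi",ang(g),np.hypot(*(g-A)[:2]))
p=onz(m,f(241,194),.045);print("pointer",ang(p),np.hypot(*(p-A)[:2]),"cam",np.mean(yaw)+np.pi/2-ang(p))
print("handle",np.mean(yaw)+np.pi-ang(g))
print("tab tri",tri(m,f(306,227),ctrl.camera_model("scene"),(212.5,217.9)),"at z",onz(m,f(316,216),.122))
print("pull",onz(m,f(160,0),.03),onz(m,f(98,122),.03))
o=ctrl.get_obs();w=ctrl.camera_model("wrist");R=cv2.Rodrigues(w["rvec"])[0]
print("wrist cam C",-R.T@w["tvec"],"fwd",R[2],w["intrinsics"][0,0])
E
```

```text
axis [ 0.55892842 -0.13752039  0.038     ]
yaw (np.float64(-0.601701418499939), np.float64(-0.6023641482533959))
phi 2.047420317721735 0.14985905335017224
pointer 0.7614847066369904 0.059207199074330474 cam 0.2072788367812387
handle 0.49213955249139074
tab tri (array([ 0.57565729, -0.1252942 ,  0.1042338 ]), np.float64(0.0012690897529842188)) at z [ 0.57978512 -0.12818483  0.122     ]
pull [ 0.72810597 -0.04693776  0.03      ] [ 0.64822192 -0.00793687  0.03      ]
wrist cam C [ 0.22193347 -0.50828864  0.38398342] fwd [-0.23969405 -0.06746681 -0.96850141] 305.0271354105285
```

Call:
{"api": "jog_arm", "payload": {"motion": [[0,0,-0.05,0,0,-0.15,-1],[0,0,-0.045,0,0,-0.15,-1],[0.04,0,0,0,0,-0.15,-1],[0.04,0,0,0,0,-0.15,-1],[0.04,0,0,0,0,-0.15,-1]]}}

```text
time_s: 0.6
ee_pos: [0.2425, -0.4477, 0.3]
eef_rot: [-3.141, -0.0, 1.038]
force: [0.0, 0.1, -0.2]
grip_width: 0.0572
grip_force: 0.0
```

```bash
cat >> h.py <<'E'
def rows(p0,y0,pts):
    "tool-down rows through (x,y,z,yaw) points; shift in tool axes at row start"
    p=np.array(p0,float);y=y0
    for q in pts:
        d=np.array(q[:3])-p; c,s=np.cos(y),np.sin(y)
        t=np.round([c*d[0]+s*d[1],s*d[0]-c*d[1],-d[2]],3); r=round(-(q[3]-y),3)
        print([*map(float,t),0,0,float(r)])
        p=p+np.array([c*t[0]+s*t[1],s*t[0]-c*t[1],-t[2]]); y-=r
    return p,y
E
python3 - <<'E'
from h import *
a=np.array([.2425,-.4477,.3,1.038]);b=np.array([.610,-.111,.26,2.047])
print(rows(a[:3],a[3],[a+(b-a)*k/11 for k in range(1,12)]))
E
```

```text
[0.043, 0.013, 0.004, 0, 0, -0.092]
[0.042, 0.017, 0.003, 0, 0, -0.091]
[0.04, 0.021, 0.004, 0, 0, -0.092]
[0.039, 0.025, 0.004, 0, 0, -0.092]
[0.035, 0.028, 0.003, 0, 0, -0.092]
[0.033, 0.031, 0.004, 0, 0, -0.091]
[0.03, 0.034, 0.003, 0, 0, -0.092]
[0.027, 0.036, 0.004, 0, 0, -0.092]
[0.023, 0.039, 0.004, 0, 0, -0.092]
[0.02, 0.041, 0.003, 0, 0, -0.091]
[0.016, 0.043, 0.004, 0, 0, -0.092]
(array([ 0.6104053 , -0.11066909,  0.26      ]), np.float64(2.0470000000000006))
```

Call:
{"api": "jog_arm", "payload": {"motion": [[0.043,0.013,0.004,0,0,-0.092,-1],[0.042,0.017,0.003,0,0,-0.091,-1],[0.04,0.021,0.004,0,0,-0.092,-1],[0.039,0.025,0.004,0,0,-0.092,-1],[0.035,0.028,0.003,0,0,-0.092,-1]]}}

```text
time_s: 1.1
ee_pos: [0.4108, -0.2953, 0.2821]
eef_rot: [-3.141, -0.0, 1.495]
force: [0.1, -1.3, -0.3]
grip_width: 0.0174
grip_force: 0.0
```

Call:
{"api": "jog_arm", "payload": {"motion": [[0.033,0.031,0.004,0,0,-0.091,-1],[0.03,0.034,0.003,0,0,-0.092,-1],[0.027,0.036,0.004,0,0,-0.092,-1],[0.023,0.039,0.004,0,0,-0.092,-1],[0.02,0.041,0.003,0,0,-0.091,-1]]}}

```text
time_s: 1.6
ee_pos: [0.5785, -0.1432, 0.2639]
eef_rot: [-3.141, -0.0, 1.953]
force: [0.4, -2.0, 0.7]
grip_width: 0.0003
grip_force: 0.0
```

Call:
{"api": "jog_arm", "payload": {"motion": [[0.016,0.043,0.004,0,0,-0.092,-1],[0,0,0,0,0,0,-1],[0,0,0,0,0,0,-1]]}}

```text
time_s: 1.9
ee_pos: [0.6116, -0.1134, 0.2595]
eef_rot: [-3.14, -0.001, 2.042]
force: [0.3, -0.2, 0.4]
grip_width: 0.0006
grip_force: 0.0
```

```bash
python3 - <<'E'
from h import *
o=ctrl.get_obs();m=ctrl.camera_model("wrist");im=ctrl.camera("wrist")
cv2.imwrite("pics/w1.png",im[:,:,::-1])
print(o["ee_pos"],o["eef_rot"],o["qpos"])
np.save("w1.npy",np.r_[m["rvec"],m["tvec"]])
P=lambda p:cv2.projectPoints(np.array([p],float),m["rvec"],m["tvec"],m["intrinsics"],None)[0].ravel().round(1)
print("axis@.078",P([.559,-.1375,.078]),"tab",P([.5755,-.1254,.122]),"tcp",P(o["ee_pos"]))
print("red",blobs(im,(0,170,80),(6,255,255),amin=30)[0]);print("or",blobs(im,(9,170,120),(20,255,255),amin=60)[0])
E
```

```text
[ 0.6116271  -0.11336638  0.25950157] [-3.14035004e+00 -9.30116534e-04  2.04168686e+00] [-2.42096812e-01  4.34259349e-01  1.21509025e+00 -1.09563399e-04
  1.49379137e+00 -7.12979408e-01]
axis@.078 [231.7 189.4] tab [244.4 194.3] tcp [280.2 248.5]
red [(943, [285.7, 167.8], [267, 138, 32, 60]), (235, [247.0, 190.2], [239, 179, 16, 24]), (333, [239.0, 232.8], [227, 225, 26, 16]), (215, [242.9, 270.1], [231, 262, 22, 15])]
or [(2054, [227.2, 54.0], [213, 12, 29, 85]), (2229, [146.6, 286.9], [116, 261, 67, 46]), (2252, [91.7, 359.1], [50, 341, 95, 42])]
```

View pics/w1.png

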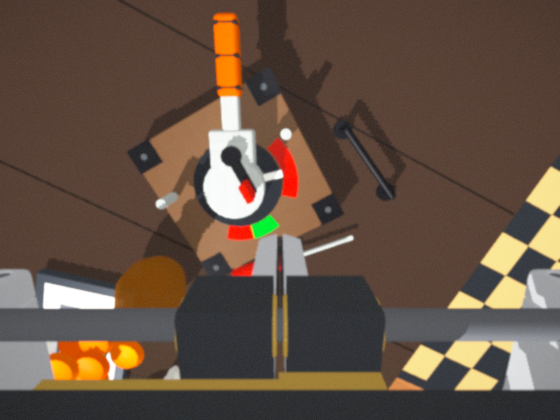

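The wrist view shows the handle pointing up the image (grip at 227,54). The tab is at (247,190), the pointer reaches to about (283,174), and the fingers are clear at the right of the tab. I'll descend beside the tab and then push it along tool −y.

Call:
{"api": "jog_arm", "payload": {"motion": [[0.002,0,0.04,0,0,0,-1],[0,0,0.04,0,0,0,-1],[0,0,0.04,0,0,0,-1],[0,0,0.038,0,0,0,-1],[0,0,0,0,0,0,-1]]}}

```text
time_s: 2.45
ee_pos: [0.6077, -0.1128, 0.0982]
eef_rot: [-3.136, -0.005, 2.039]
force: [-0.4, 0.5, 0.3]
grip_width: 0.0003
grip_force: 0.0
```

Call:
{"api": "jog_arm", "payload": {"motion": [[0,-0.008,0,0,0,0,-1],[0,-0.008,0,0,0,0,-1],[0,-0.006,0,0,0,0,-1],[0,-0.006,0,0,0,0,-1]]}}

```text
time_s: 2.85
ee_pos: [0.5864, -0.1258, 0.1051]
eef_rot: [3.138, 0.004, 2.04]
force: [4.8, -1.4, 1.8]
grip_width: 0.0005
grip_force: 1.9
```

Call:
{"api": "jog_arm", "payload": {"motion": [[0,-0.005,0,0,0,0,-1],[0,-0.005,0,0,0,0,-1],[0,-0.005,0,0,0,0,-1]]}}

```text
time_s: 3.15
ee_pos: [0.5725, -0.132, 0.1034]
eef_rot: [3.14, 0.001, 2.041]
force: [6.1, -0.0, 4.4]
grip_width: 0.0003
grip_force: 2.6
```

Call:
{"api": "jog_arm", "payload": {"motion": [[0,-0.005,0,0,0,0,-1],[0,-0.005,0,0,0,0,-1]]}}

```text
time_s: 3.35
ee_pos: [0.5635, -0.1361, 0.103]
eef_rot: [3.14, 0.0, 2.041]
force: [4.7, 2.3, 2.3]
grip_width: 0.0004
grip_force: 2.4
```

Call:
{"api": "jog_arm", "payload": {"motion": [[0,-0.004,0,0,0,0,-1],[0,-0.003,0,0,0,0,-1]]}}

```text
time_s: 3.55
ee_pos: [0.5591, -0.1383, 0.1032]
eef_rot: [3.135, 0.001, 2.04]
force: [28.3, 11.7, -6.4]
grip_width: 0.0002
grip_force: 14.1
```

```bash
python3 - <<'E'
from h import *
im=ctrl.camera("top")
cv2.imwrite("pics/t2.png",cv2.resize(im[150:290,265:415],None,fx=4,fy=4)[:,:,::-1])
E
```

```text
(no output)
```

View pics/t2.png

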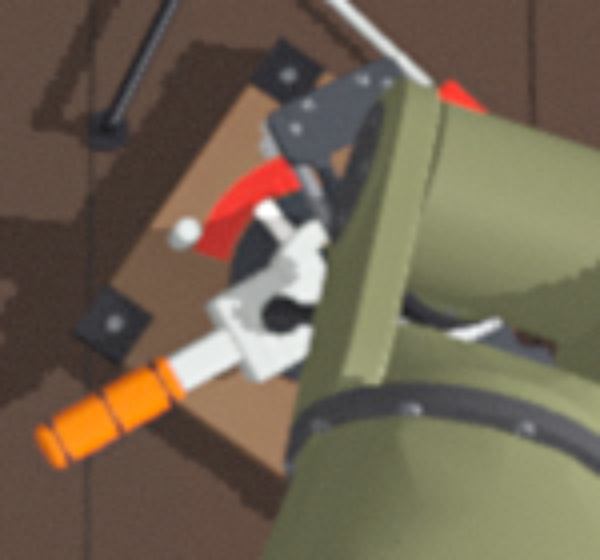

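The arm covers the tab here. The handle (grip at 110,410) and the pointer (268,213) haven't moved, and the black lever arm now points right. The 30 N reading says the lever is at its stop, so I'll back off, rise and verify.

Call:
{"api": "jog_arm", "payload": {"motion": [[0,0.012,0,0,0,0,-1],[0,0.008,-0.03,0,0,0,-1],[0,0,-0.05,0,0,0,1],[0.03,0,-0.03,0,0,0,1],[0,0,0,0,0,0,1]]}}

```text
time_s: 4.1
ee_pos: [0.5616, -0.1021, 0.2169]
eef_rot: [3.137, 0.003, 2.042]
force: [0.4, 0.0, -0.4]
grip_width: 0.0212
grip_force: 0.0
```

```bash
python3 - <<'E'
from h import *
o=ctrl.get_obs();m=ctrl.camera_model("wrist");im=ctrl.camera("wrist")
cv2.imwrite("pics/w2.png",im[:,:,::-1])
print(o["ee_pos"],o["eef_rot"],o["force"])
P=lambda p:cv2.projectPoints(np.array([p],float),m["rvec"],m["tvec"],m["intrinsics"],None)[0].ravel().round(1)
A=np.array([.559,-.1375]);f=2.047;e=np.array([np.cos(f),np.sin(f)]);n=np.array([e[1],-e[0]])
print("tab tight",P([*(A+.003*e-.02*n),.122]),"loose",P([*(A+.003*e+.02*n),.122]))
print("red",blobs(im,(0,170,80),(6,255,255),amin=30)[0])
b,k=blobs(im,(9,170,120),(20,255,255),amin=60);print("or",b)
vu=np.argwhere(k[:200]>0)[:,::-1]
x,y,w,h=max([z for z in b if z[1][1]<200])[2]
q=[onz(m,(np.median(vu[vu[:,1]==r][:,0]),r),.070)[:2]-A for r in range(y+3,y+h-3,3)]
print([(round(float(np.arctan2(p[1],p[0])),3),round(float(np.hypot(*p)),3)) for p in q])
E
```

```text
[ 0.5616388  -0.10205949  0.21687546] [3.137414   0.00346209 2.04218828] [ 0.42082007  0.04322201 -0.44755262]
tab tight [238.9 237.3] loose [281. 237.]
red [(1079, [317.8, 198.1], [299, 167, 33, 64]), (233, [242.0, 231.4], [232, 218, 20, 31]), (235, [269.4, 267.7], [261, 260, 19, 15]), (546, [285.0, 300.2], [257, 288, 46, 20])]
or [(2392, [249.9, 79.3], [233, 34, 35, 93])]
[(2.108, 0.189), (2.112, 0.186), (2.132, 0.184), (2.107, 0.181), (2.113, 0.178), (2.115, 0.175), (2.111, 0.173), (2.112, 0.17), (2.114, 0.167), (2.112, 0.165), (2.111, 0.162), (2.113, 0.159), (2.111, 0.156), (2.113, 0.154), (2.128, 0.151), (2.103, 0.148), (2.112, 0.145), (2.113, 0.143), (2.112, 0.14), (2.11, 0.137), (2.112, 0.134), (2.11, 0.131), (2.108, 0.128), (2.11, 0.125), (2.108, 0.122), (2.11, 0.119), (2.134, 0.117), (2.088, 0.113), (2.108, 0.111)]
```

View pics/w2.png

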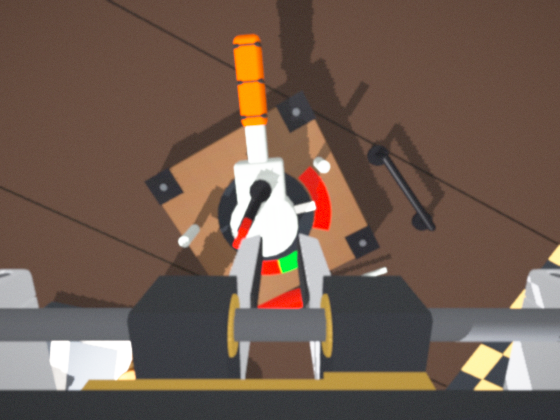

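The tab is now at (242,231), left of the axis, so it's on the tighten side. I'll check whether the handle or pointer moved by comparing with w1.

```bash
python3 - <<'E'
from h import *
m1=ctrl.camera_model("wrist");m2=dict(m1);v=np.load("w1.npy");m1.update(rvec=v[:3],tvec=v[3:])
A=np.array([.559,-.1375])
for f,m in(("w1",m1),("w2",m2)):
    im=cv2.imread(f"pics/{f}.png")[:,:,::-1].copy()
    c=max(z for z in blobs(im,(9,170,120),(20,255,255),amin=60)[0] if z[1][1]<150)[1]
    p=onz(m,c,.07)[:2]-A;print(f,"phi",np.arctan2(p[1],p[0]),np.hypot(*p))
    g=onz(m,blobs(im,(45,100,80),(75,255,255))[0][0][1],.036)[:2];print("green",g)
    b=[onz(m,u,.038)[:2] for u in ({"w1":[(264,86),(144,156),(328,210)],"w2":[(296,112),(164,187),(363,243)]}[f])];print("mid bolts",(b[1]+b[2])/2)
    w=cv2.inRange(cv2.cvtColor(im,cv2.COLOR_RGB2HSV),(0,0,180),(180,40,255))
    q=[onz(m,uv[::-1],.045)[:2]-A for uv in np.argwhere(w)]; q=np.array([x for x in q if .046<np.hypot(*x)<.058 and -.9<np.arctan2(x[1],x[0])<1.1])
    print("pointer",np.median(np.arctan2(q[:,1],q[:,0])),len(q))
E
```

```text
w1 phi 2.0437871488849675 0.1505863618064804
green [ 0.61840115 -0.17449648]
mid bolts [ 0.56108301 -0.13631621]
pointer 0.716614392683208 68
w2 phi 2.1176793388849786 0.15002578995430962
green [ 0.61324429 -0.17806101]
mid bolts [ 0.56027969 -0.13641497]
pointer 0.03743415051706849 179
```

Call:
{"api": "jog_arm", "payload": {"motion": [[0.04,-0.01,0,0,0,-0.07,1],[0.036,-0.008,0,0,0,0,1],[0.036,-0.006,0,0,0,0,1],[0,0,0,0,0,0,1],[0,0,0,0,0,0,1]]}}

```text
time_s: 4.65
ee_pos: [0.485, -0.018, 0.2116]
eef_rot: [-3.14, -0.001, 2.111]
force: [0.0, 0.2, 0.7]
grip_width: 0.065
grip_force: 0.0
```

```bash
python3 - <<'E'
from h import *
m1=ctrl.camera_model("wrist");v=np.load("w1.npy");m1.update(rvec=v[:3],tvec=v[3:])
A=np.array([.5598,-.137])
o=ctrl.get_obs();m=ctrl.camera_model("wrist");im=ctrl.camera("wrist");cv2.imwrite("pics/w3.png",im[:,:,::-1])
def ptr(im,m,z=.045):
    "pointer angle: whitish blob on the disc ring 43-57 mm, pieces by angle"
    w=cv2.inRange(cv2.cvtColor(im,cv2.COLOR_RGB2HSV),(0,0,170),(180,45,255))
    q=np.array([onz(m,uv[::-1],z)[:2]-A for uv in np.argwhere(w)]);r=np.hypot(*q.T);a=np.arctan2(q[:,1],q[:,0])[(r>.048)&(r<.056)]
    return np.histogram(a,bins=np.arange(-3.2,3.2,.1))
for n,i,mm in(("w1",cv2.imread("pics/w1.png")[:,:,::-1].copy(),m1),("w3",im,m)):
    h,e=ptr(i,mm);print(n,[(round(float(x),1),int(c)) for c,x in zip(h,e) if c>3])
c=[z for z in blobs(im,(9,170,120),(20,255,255),amin=60)[0]];print(c)
y=o["eef_rot"][2];print(o["ee_pos"],y,o["grip_width"])
for z in c:
    p=onz(m,z[1],.07)[:2]-A;print("phi",np.arctan2(p[1],p[0]),np.hypot(*p))
E
```

```text
w1 [(0.6, 17), (0.7, 25), (0.8, 4), (1.5, 7), (1.6, 26), (1.7, 26), (1.8, 28), (1.9, 25), (2.0, 18), (2.1, 16), (2.2, 19), (2.3, 23), (2.4, 25), (2.5, 26), (2.6, 24), (2.7, 9)]
w3 [(-1.1, 4), (0.6, 22), (0.7, 24), (0.8, 11), (1.5, 19), (1.6, 25), (1.7, 25), (1.8, 25), (1.9, 26), (2.0, 26), (2.1, 24), (2.2, 27), (2.3, 25), (2.4, 25), (2.5, 26), (2.6, 23), (2.7, 4)]
[(688, [284.1, 185.8], [269, 151, 27, 79]), (731, [197.6, 369.3], [179, 352, 37, 37]), (76, [290.6, 379.1], [267, 378, 42, 3])]
[ 0.48502741 -0.01799328  0.21160463] 2.111474739682701 0.06503090486800579
phi 2.100662044319628 0.15461425057677347
phi -1.9594563634698934 0.1324933039226423
phi -0.9150476089911528 0.09478674580292414
```

View pics/w3.png

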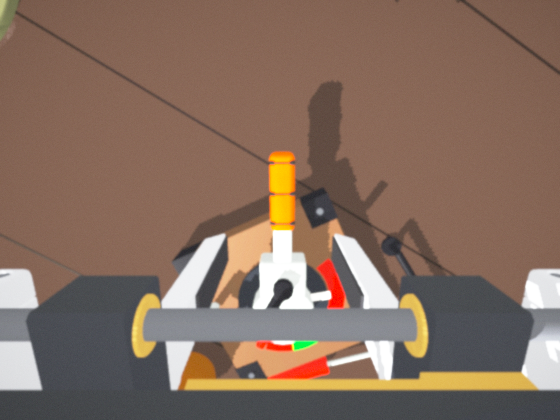

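The tab is still on tighten, the pointer at (320,296) is unchanged within error, and the grip at (283,190) is centred between the open fingers. I'll descend and grasp.

Call:
{"api": "jog_arm", "payload": {"motion": [[0.002,0.002,0.04,0,0,0,1],[0,0,0.04,0,0,0,1],[0,0,0.04,0,0,0,1],[0,0,0.025,0,0,0,1],[0,0,0.018,0,0,0,1]]}}

```text
time_s: 5.2
ee_pos: [0.4854, -0.016, 0.0466]
eef_rot: [-3.139, -0.002, 2.11]
force: [0.3, 0.0, 0.0]
grip_width: 0.0941
grip_force: 0.0
```

Call:
{"api": "jog_arm", "payload": {"motion": [[0,0,0,0,0,0,-0.6],[0,0,0,0,0,0,-0.6],[0,0,0,0,0,0,-0.6],[0,0,0,0,0,0,-0.6],[0,0,0,0,0,0,-0.6]], "squeeze": 15}}

```text
time_s: 5.7
ee_pos: [0.4864, -0.0152, 0.0501]
eef_rot: [3.141, 0.001, 2.111]
force: [-0.7, 0.0, 1.1]
grip_width: 0.0571
grip_force: 0.0
```

Call:
{"api": "jog_arm", "payload": {"motion": [[0,0,0,0,0,0,-0.6],[0,0,0,0,0,0,-0.6],[0,0,0,0,0,0,-0.6],[0,0,0,0,0,0,-0.6],[0,0,0,0,0,0,-0.6]]}}

```text
time_s: 6.2
ee_pos: [0.4861, -0.015, 0.0495]
eef_rot: [3.141, 0.0, 2.111]
force: [0.3, 1.2, 1.1]
grip_width: 0.026
grip_force: 15.0
```

```bash
python3 - <<'E'
from h import *
o=ctrl.get_obs();A=np.array([.5598,-.137]);p=o["ee_pos"];y=o["eef_rot"][2];d=p[:2]-A
r=np.hypot(*d);a=np.arctan2(d[1],d[0]);print(p,y,o["grip_width"],o["grip_force"],o["force"],"r",r,"a",a,o["qpos"][5])
def arc(p,y,r,a0,a1,n):
    return rows(p,y,[(*(A+r*np.array([np.cos(t),np.sin(t)])),p[2],y+t-a0) for t in np.linspace(a0,a1,n+1)[1:]])
arc(p,y,r,a,a+.6,5)
E
```

```text
[ 0.48606906 -0.01504885  0.04946644] 2.1110461506996123 0.026012201007329056 14.999500215053558 [0.31680515 1.18953505 1.13116368] r 0.1425073140046028 a 2.1145869341702133 -0.6465940990643619
[-0.001, -0.017, -0.0, 0, 0, -0.12]
[-0.001, -0.017, -0.0, 0, 0, -0.12]
[-0.001, -0.017, -0.0, 0, 0, -0.12]
[-0.001, -0.017, -0.0, 0, 0, -0.12]
[-0.001, -0.017, -0.0, 0, 0, -0.12]
```

The grip is held (26 mm, 15 N) and the handle reads about +0.42. Next is the anticlockwise free-wheel swing.

Call:
{"api": "jog_arm", "payload": {"motion": [[-0.001,-0.017,0,0,0,-0.12,-0.6],[-0.001,-0.017,0,0,0,-0.12,-0.6],[-0.001,-0.017,0,0,0,-0.12,-0.6],[-0.001,-0.017,0,0,0,-0.12,-0.6],[-0.001,-0.017,0,0,0,-0.12,-0.6]]}}

```text
time_s: 6.7
ee_pos: [0.4304, -0.0783, 0.0496]
eef_rot: [3.141, 0.003, 2.716]
force: [14.4, -3.7, -13.8]
grip_width: 0.0255
grip_force: 15.0
```

Call:
{"api": "jog_arm", "payload": {"motion": [[-0.001,-0.017,0,0,0,-0.12,-0.6],[-0.001,-0.017,0,0,0,-0.12,-0.6],[-0.001,-0.017,0,0,0,-0.12,-0.6],[-0.001,-0.017,0,0,0,-0.12,-0.6],[-0.001,-0.017,0,0,0,-0.12,-0.6]]}}

```text
time_s: 7.2
ee_pos: [0.4198, -0.1614, 0.0496]
eef_rot: [-3.141, 0.003, -2.968]
force: [16.8, 3.8, -11.5]
grip_width: 0.0257
grip_force: 15.0
```

```bash
cat >> h.py <<'E'
A=np.array([.5598,-.137])
def arc(p,y,r,a0,a1,n):
    return rows(p,y,[(*(A+r*np.array([np.cos(t),np.sin(t)])),p[2],y+t-a0) for t in np.linspace(a0,a1,n+1)[1:]])
def state():
    o=ctrl.get_obs();p=o["ee_pos"];y=o["eef_rot"][2];d=p[:2]-A;r=np.hypot(*d);a=np.arctan2(d[1],d[0])%6.2832
    print(p.round(4),"yaw",y%6.2832,"r",r,"a",a,"handle",-.602+np.pi-a,"F",o["force"].round(1),"M",o["moment"].round(2),"q",o["qpos"].round(2));return p,y%6.2832,r,a
E
python3 - <<'E'
from h import *
p,y,r,a=state()
im=ctrl.camera("top");cv2.imwrite("pics/t4.png",cv2.resize(im[150:290,265:465],None,fx=3.8,fy=3.8)[:,:,::-1])
arc(p,y,r,a,a-.6,5)
E
```

```text
[ 0.4198 -0.1614  0.0496] yaw 3.315280866604731 r 0.14208789849989448 a 3.3141858269110913 handle -0.7745931733212981 F [ 16.8   3.8 -11.5] M [ 0.9  -3.19 -0.09] q [-0.45  0.29  1.95  0.    0.9  -2.19]
[-0.001, 0.017, -0.0, 0, 0, 0.12]
[-0.001, 0.017, -0.0, 0, 0, 0.12]
[-0.001, 0.017, -0.0, 0, 0, 0.12]
[-0.001, 0.017, -0.0, 0, 0, 0.12]
[-0.001, 0.017, -0.0, 0, 0, 0.12]
```

View pics/t4.png

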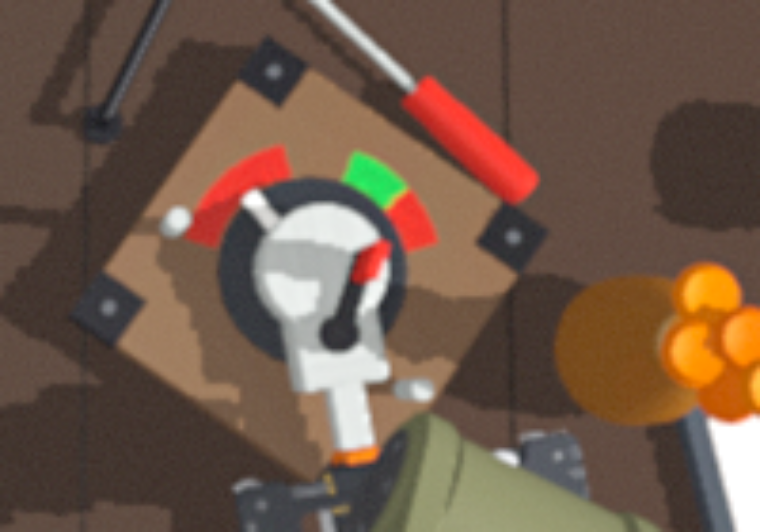

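The pointer is still at (255,205), near the +y red band, so the cam stood still while the handle swung to −0.77. The tab at (370,262) is on the tighten side. Next is the clockwise drive.

Call:
{"api": "jog_arm", "payload": {"motion": [[-0.002,0.017,0.001,0,0,0.12,-0.6],[-0.001,0.017,0,0,0,0.12,-0.6],[-0.001,0.017,0,0,0,0.12,-0.6],[-0.001,0.017,0,0,0,0.12,-0.6],[-0.001,0.017,0,0,0,0.12,-0.6]]}}

```text
time_s: 7.75
ee_pos: [0.4311, -0.0773, 0.0492]
eef_rot: [-3.141, 0.002, 2.706]
force: [2.0, -6.9, 2.9]
grip_width: 0.0263
grip_force: 15.0
```

Call:
{"api": "jog_arm", "payload": {"motion": [[-0.001,0.017,0,0,0,0.12,-0.6],[-0.001,0.017,0,0,0,0.12,-0.6],[-0.001,0.017,0,0,0,0.12,-0.6],[-0.001,0.017,0,0,0,0.12,-0.6],[-0.001,0.017,0,0,0,0.12,-0.6]]}}

```text
time_s: 8.25
ee_pos: [0.4872, -0.0145, 0.0492]
eef_rot: [3.142, 0.001, 2.106]
force: [-1.5, -7.7, 7.5]
grip_width: 0.0258
grip_force: 15.0
```

```bash
cat >> h.py <<'E'
def cam(im=None):
    im=ctrl.camera("top") if im is None else im
    m=ctrl.camera_model("top");w=cv2.inRange(cv2.cvtColor(im,cv2.COLOR_RGB2HSV),(0,0,150),(180,45,255))
    uv=np.argwhere(w[170:280,290:410])[:,::-1]+[290,170]
    q=np.array([onz(m,u,.045)[:2]-A for u in uv]);r=np.hypot(*q.T);a=np.arctan2(q[:,1],q[:,0])[(r>.043)&(r<.056)]
    c=-.602+np.pi/2-a; h,e=np.histogram(c,bins=np.arange(-1.5,3.2,.1))
    print("cam hist",[(round(float(x)+.05,2),int(n)) for n,x in zip(h,e) if n]); return im
E
python3 - <<'E'
from h import *
state();cam(cv2.imread("pics/top0.png")[:,:,::-1].copy());im=cam()
cv2.imwrite("pics/t5.png",cv2.resize(im[150:290,265:465],None,fx=3.8,fy=3.8)[:,:,::-1])
E
```

```text
[ 0.4872 -0.0145  0.0492] yaw 2.1062459664053677 r 0.14241609592560409 a 2.1055837546001133 handle 0.43400889898968 F [-1.5 -7.7  7.5] M [-1.48  0.09  0.06] q [-0.1   0.36  1.84 -0.    0.94 -0.64]
cam hist [(-1.45, 13), (-1.35, 11), (-1.25, 11), (-1.15, 10), (-1.05, 9), (-0.95, 9), (-0.85, 12), (-0.75, 14), (-0.65, 12), (-0.55, 10), (-0.45, 2), (0.15, 8), (0.25, 11), (0.35, 6), (1.55, 1), (1.65, 2), (1.75, 1), (1.85, 1), (1.95, 2), (2.05, 1), (2.15, 2), (2.25, 2), (2.35, 2), (2.45, 1), (2.55, 2), (2.75, 2)]
cam hist [(-1.15, 1), (-1.05, 7), (-0.95, 11), (-0.85, 12), (-0.75, 14), (-0.65, 11), (-0.55, 4), (1.15, 4), (1.25, 13), (1.35, 11), (1.45, 4), (1.55, 1), (1.65, 2), (1.75, 1), (1.85, 1), (1.95, 2), (2.05, 1), (2.15, 2), (2.25, 2), (2.35, 2), (2.45, 1), (2.55, 2), (2.75, 2), (2.95, 1)]
```

View pics/t5.png

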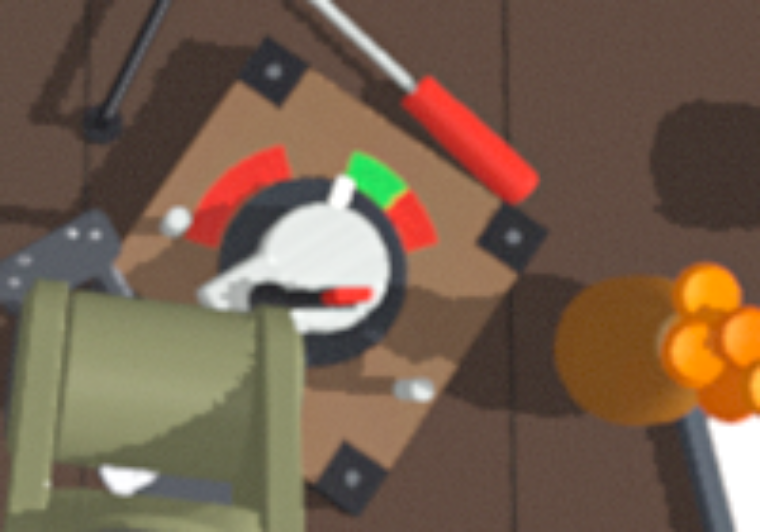

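The pointer, at (343,190), is just at the start of the green band (cam about 1.30), so it needs about 0.27 rad more.

Call:
{"api": "jog_arm", "payload": {"motion": [[-0.001,0.013,0,0,0,0.09,-0.6],[-0.001,0.013,0,0,0,0.09,-0.6],[-0.001,0.013,0,0,0,0.09,-0.6],[0,0,0,0,0,0,-0.6],[0,0,0,0,0,0,-0.6]]}}

```text
time_s: 8.8
ee_pos: [0.5229, 0.0005, 0.049]
eef_rot: [3.141, -0.002, 1.842]
force: [-4.8, 10.2, 11.3]
grip_width: 0.0258
grip_force: 15.0
```

```bash
python3 - <<'E'
from h import *
state();cam()
E
```

```text
[5.229e-01 5.000e-04 4.900e-02] yaw 1.8423483528130942 r 0.14237676855749093 a 1.8332758670442142 handle 0.7063167865455791 F [-4.8 10.2 11.3] M [ 1.6   0.82 -0.05] q [-0.07  0.43  1.75  0.    0.97 -0.34]
cam hist [(-1.45, 4), (-1.35, 1), (1.45, 3), (1.55, 11), (1.65, 13), (1.75, 7), (1.85, 1), (1.95, 2), (2.05, 1), (2.15, 2), (2.25, 2), (2.35, 2), (2.45, 2), (2.55, 1), (2.75, 1), (2.95, 1)]
```

The cam is at about 1.6, mid-green. I'll release and lift clear.

Call:
{"api": "jog_arm", "payload": {"motion": [[0,0,0,0,0,0,0.3],[0,0,0,0,0,0,0.3],[0,0,0,0,0,0,0.3],[0,0,0,0,0,0,0.3],[0,0,0,0,0,0,0.3]]}}

```text
time_s: 9.35
ee_pos: [0.5229, -0.0007, 0.0484]
eef_rot: [-3.142, 0.0, 1.841]
force: [0.2, 1.1, 0.1]
grip_width: 0.0598
grip_force: 0.0
```

Call:
{"api": "jog_arm", "payload": {"motion": [[0,0,-0.02,0,0,0,0.3],[0,0,-0.04,0,0,0,0.3],[0,0,-0.05,0,0,0,0.3],[0.04,0,-0.02,0,0,0,0.3],[0.04,0,0,0,0,0,0.3]]}}

```text
time_s: 9.85
ee_pos: [0.5026, 0.077, 0.1818]
eef_rot: [3.136, 0.001, 1.839]
force: [0.5, 0.1, -0.9]
grip_width: 0.0613
grip_force: 0.0
```

Call:
{"api": "jog_arm", "payload": {"motion": [[0,-0.04,0,0,0,0,0.3],[0,-0.04,0,0,0,0,0.3],[0,0,0,0,0,0,0.3]]}}

```text
time_s: 10.15
ee_pos: [0.4214, 0.0549, 0.1783]
eef_rot: [-3.141, -0.0, 1.841]
force: [0.2, -0.2, -0.5]
grip_width: 0.0607
grip_force: 0.0
```

```bash
python3 - <<'E'
from h import *
state();im=cam()
cv2.imwrite("pics/t6.png",cv2.resize(im[130:290,225:485],None,fx=3,fy=3)[:,:,::-1])
E
```

```text
[0.4214 0.0549 0.1783] yaw 1.8412888834741925 r 0.2365569845091565 a 2.1956163487846334 handle 0.34397630480515984 F [ 0.2 -0.2 -0.5] M [ 0.01 -0.14 -0.02] q [ 0.04  0.05  1.89 -0.    1.21 -0.23]
cam hist [(-1.45, 10), (-1.35, 11), (-1.25, 11), (-1.15, 14), (-1.05, 11), (-0.95, 8), (-0.85, 8), (-0.75, 10), (-0.65, 10), (-0.55, 12), (-0.45, 14), (-0.35, 8), (-0.25, 2), (1.45, 3), (1.55, 11), (1.65, 13), (1.75, 7), (1.85, 1), (1.95, 2), (2.05, 1), (2.15, 2), (2.25, 2), (2.35, 2), (2.55, 2), (2.75, 2), (2.95, 1)]
```

View pics/t6.png

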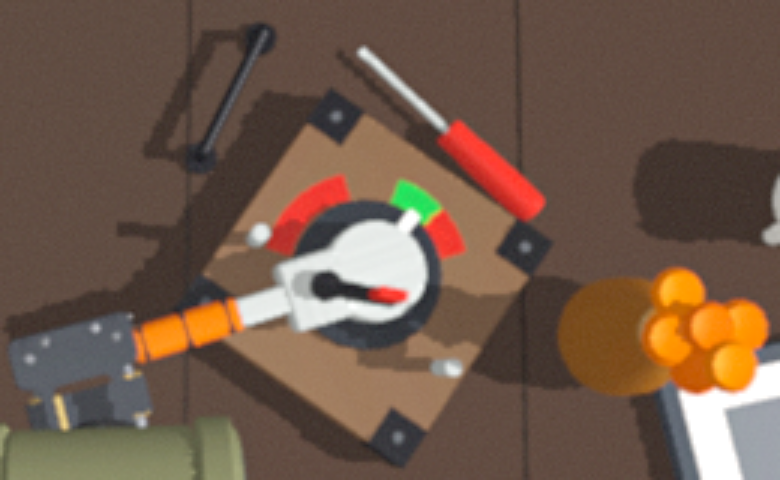

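The final view shows the pointer at (408,222), pointing into the green band (centred at 417,200). The tab is on tighten, the gripper is clear, and the vase, screwdriver and pull are where they were.

```bash
python3 -c "
from station import ctrl
print(ctrl.hand_in())"
```

```text
the job is handed in; nothing more can be done
None
```

I handed the job in at about 10 s: lever flipped to tighten, free-wheel swing done with the cam still, and pointer in the green band at cam ≈ 1.6 rad (band 1.32–1.82); the lever push moved the handle about 0.07 rad anticlockwise at its stop (30 N), but the cam stayed put within measurement error, and the vase, screwdriver and drawer pull were left alone.

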